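Open the pigment cupboard past its child-safety hook

ROBOT

A 6-joint arm with a two-finger parallel gripper is mounted at the origin on the work surface; the furniture and walls round the work are solid. World frame = base frame: x ahead of the robot, y to its left, z up, the work surface at z = 0. Lengths are in m, angles in rad, forces in N, time in s.
With the tool pointing down it reaches from about 0.3 to 0.85 m from the base axis. Payload 4.2 kg.
Tool frame: the origin (TCP) lies on the centre line of the jaws, within the pads' length; the fingertips stand env.tcp_to_tips ahead of it and the grasp point (between the pads) lies 11 mm behind it (env.tcp_to_tips is the distance from the TCP to the fingertips, in m); x points along the fingers, z is the direction in which the jaws open and shut, and the axes are right-handed (so a half turn about x gives the same grasp; the last joint's range is limited). The gripper opens to 91 mm and grips with 3 to 60 N. Pads are 32 mm wide; open, the fingers measure 118 mm over their backs; the gripper's body (76 mm by 178 mm) begins 60 mm behind the grasp point.
Start: joints at [-1.167, 0.32, 1.565, -0, 1.257, -0.02], TCP at [0.236, -0.524, 0.222] pointing down, gripper open.
Joint ranges: [-3.11, 3.11], [-0.84, 2.01], [0.21, 2.61], [-1.34, 4.49], [0.05, 2.63], [-2.56, 2.56]. Speed limits (rad/s): [2.57, 2.57, 3.14, 3.14, 3.14, 3.14].

INTERFACE

Orientations are given as a rotation vector (axis times angle).
In Python, from plant import env, optics gives the robot as it stands. Calls block until the motion is done:
- env.move_ptp(position, orientation): joint-space move of the TCP to a pose.
- env.line_to(position, speed=0.15, rotation=None): straight line of the TCP; rotation=None keeps the orientation; speed is the mean speed in m/s.
- env.movej(angles): joint-space move.
- env.grip(opening, grip_force=None): finger opening in m; grip_force is the grip in N (None keeps the last); returns when the fingers have stopped.
- env.sleep(seconds).
- env.inverse_kinematics(position, orientation): joint angles nearest the present ones, or None.
- optics.grab_frame(name): name is "scene" or "top" or "wrist"; returns the picture (400x640x3 uint8, red, green, blue); there is no depth.
- optics.camera_info(name): a dict with "fx", "fy", "cx", "cy" (pixels), "R" (3x3) and "t" (3): a world point X has camera coordinates R X + t. Camera axes: x right, y down, z forward; pixel columns grow to the right and rows downward; lengths in m; the calibration is good to about 2 mm. A picture is of the moment at which its call begins: read the wrist's pose just before it. camera_info takes no time and is no camera call; for the wrist camera it gives the pose at the moment of the call.
A pose or a line that the arm cannot do raises env.IKError and nothing moves.
- env.close_job(): hands the job in, once; it reports no verdict.
Readings, each from a call of its own:
- env.current_clock(): time.
- env.current_joint_positions(): joint angles.
- env.current_qd(): joint speeds.
- env.current_tau(): joint torques, N m.
- env.current_tcp_pos(): TCP position.
- env.current_eef_rot(): TCP orientation.
- env.current_wrist_force(): force on the tool from outside, world axes, zero at the start.
- env.current_moment(): the same for the moment, N m.
- env.current_opening(): finger opening in m.
Only numpy, scipy, OpenCV 4.12 (cv2) and the standard library are available. Lean on these libraries where they do the work, as an engineer would, in place of code of your own. Each camera call takes 0.05 s, during which the arm holds its last target. There are 200 camera calls.

TASK

Open the little grey-doored pigment cupboard: draw the door out by its knob until the child-safety hook inside catches, let go, then press the hook's green ribbed pad gently down through the gap above the door and, keeping it down, ease the door out past the catch. Then let the hook spring back, swing the door wide open and leave it standing so. Never force the latch or press it hard, and leave the jars, the tins and the painted panel where they stand.

Things in the scene. Friction and masses are not known exactly. Their poses are not given: they have to be found in the camera images.
- cupboard: Plywood pigment cupboard fixed to the bench: 200 mm wide (y), 115 mm deep (x), 215 mm tall, open at its front (-x) behind one grey door. Origin: centre of its underside; z up, front towards -x. Its top board is 12 mm thick, its front edges lie at x = -57.5 mm. Under the board hangs the white lip (cupboard_c0) that catches the hook.
- door_hinge (a point): Top end of the door's upright hinge line, at the door's left edge seen from the robot, 214.5 mm above the bench, level with the door's top edge. Its axes turn with the door: z up, the door's back face is the plane x = 0, +x points from there into the cupboard, the door runs from here 198 mm along -y and is 12 mm thick.
- knob_centre (a point): Centre of the grip of the door's round dark steel knob: 28 mm across, 16 mm thick along its axis, on a 12 mm thick neck. 35 mm out from the door's front face, 31.5 mm below the door's top edge, 158 mm from the hinge line. Axes as door_hinge. Can be pinched from above along y.
- pad_place (a point): Point fixed to the door, near the green ribbed push pad (22 mm wide in y, 26 mm long in x) on the hook, where it is to be pressed: 39 mm behind the door's back face, 150 mm from the hinge line, 32.5 mm below the door's top. Axes as door_hinge. The pad sits on a threaded stem, screwed in or out: the top of its middle rib is up to 7 mm above or below this point, differently each time.
- cupboard_door (a joint): Door angle: 0 shut, grows as it opens towards the robot, stop at 1.25 rad (it may stand a little ajar at first). A slightly stiff hinge: it stays where left. At 0.40 to 0.44 rad the hook catches; there the gap between the door and the cupboard's top board is 60 mm wide at the pad. From 0.6 rad on it is past the catch. Drawn out to the catch it may be pulled with 25 N at most.
- hook_pivot (a point): Point fixed to the door, at the hinge of the white sprung hook (16 mm wide, reaches 98 mm behind the door) on its mount, which stands 10 mm off the door's back. Axes as door_hinge. Pressed at the pad, the hook yields at 2 to 4 N and the pad sinks 5 mm to a firm stop, reached at 5 to 8 N; 18 N break it. It clears the catch 3 to 4 mm down, and at the stop.
- jar_powder: Closed pigment jar with dark lid, 84 mm across, 132 mm tall, standing in the cupboard (left). Origin: centre of its underside. Leave it.
- jar_steel: Closed pigment jar with grey lid, 78 mm across, 107 mm tall, standing in the cupboard (right). Origin: centre of its underside. Leave it.
- study_orange: Small painted panel, 81x96x11 mm, lying on top of the cupboard. Origin: centre of its underside. Leave it.
- tin_plum: Open tin of plum wax, 58 mm across, 50 mm tall, on the bench to the right of the cupboard. Origin: centre of its underside. Leave it.
- tin_oxide: Open tin of red-brown wax, 58 mm across, 45 mm tall, on the bench to the right of the cupboard. Origin: centre of its underside. Leave it.

How it is judged:
By the outcome, as a careful person would: the job done as asked, in the order asked, and still so for the second after the job is handed in, with the robot touching nothing.
It also fails if it takes over 64 s, if anything falls off the work surface, if the arm or the gripper's body presses on something with over 40 N, if the wrist force passes 120 N, or if a joint passes its speed limit or range.

## Working session

There is one attempt and no reset: what is moved stays moved. The work goes in short steps, each a Python script; the robot and the scene stay as the last script left them, time stands still between calls to the robot, and variables do not carry over. Pictures are saved under pics/ and viewed, about 8 in all and at most 12, crops included, and the job is handed in when it is done.

```bash
ls; mkdir -p pics
python3 - <<'E'
from plant import env, optics
import cv2,numpy as np
print(env.tcp_to_tips, env.current_eef_rot(), env.current_clock())
for n in ["scene","top"]:
    f=optics.grab_frame(n); cv2.imwrite(f"pics/{n}0.png",f[:,:,::-1]); c=optics.camera_info(n)
    print(n,c["fx"],c["cx"],c["cy"],-c["R"].T@c["t"]); print(c["R"])
E
```

```text
pics
0.008 [ 0.8926244   1.38190417 -0.89098428] 0.0
scene 392.3789317996893 321.30750930990325 205.13424931697017 [ 0.99299094 -0.57723512  0.69997465]
[[ 0.38070405  0.92467167  0.00683597]
 [ 0.61871332 -0.24922751 -0.74503656]
 [-0.68721049  0.28786794 -0.6669886 ]]
top 372.51116678265583 317.9505472603378 204.23973097581825 [-0.10590916 -0.50719477  0.79873543]
[[ 0.32652354 -0.94513891  0.0097376 ]
 [-0.73145254 -0.25919795 -0.63070881]
 [ 0.59863141  0.19881868 -0.77595848]]
```

View pics/scene0.png

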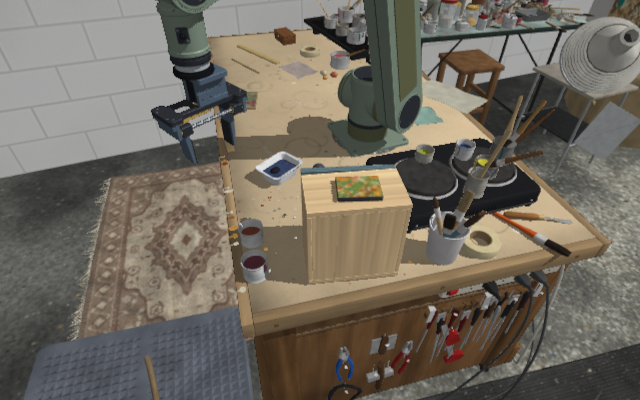

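View pics/top0.png

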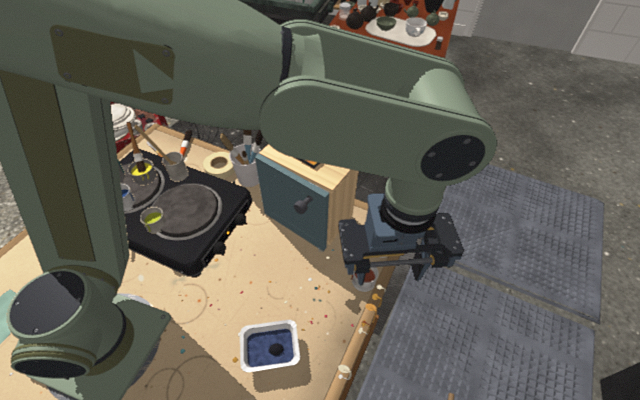

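The scene view shows the cupboard's back and top at about (355,220), with the panel on top. The top view shows the grey door at about (300,200), with the knob near (303,204). I'll enlarge both to pick corners.

Run:
```python
import cv2,numpy as np
a=cv2.imread("pics/scene0.png")[150:290,280:430]; b=cv2.imread("pics/top0.png")[130:270,240:390]
r=lambda i:cv2.resize(i,None,fx=5.3,fy=5.3,interpolation=cv2.INTER_CUBIC)[:,:]
s=lambda i:cv2.resize(i,(600,560)) if 0 else cv2.resize(i,None,fx=4,fy=4,interpolation=cv2.INTER_CUBIC)
for n,i,o in (("a",a,(280,150)),("b",b,(240,130))):
    i=s(i)
    for k in range(0,150,10):
        cv2.putText(i,str(o[0]+k),(k*4,8),0,.3,(0,0,255)); cv2.line(i,(k*4,10),(k*4,16),(0,0,255))
        if k<140: cv2.putText(i,str(o[1]+k),(0,k*4+4),0,.3,(0,0,255))
    cv2.imwrite(f"pics/c{n}.png",i)
i=np.hstack([cv2.imread("pics/ca.png"),cv2.imread("pics/cb.png")]); cv2.imwrite("pics/cc.png",cv2.resize(i,None,fx=.66,fy=.66,interpolation=cv2.INTER_AREA))
```

```text
(no output)
```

View pics/cb.png

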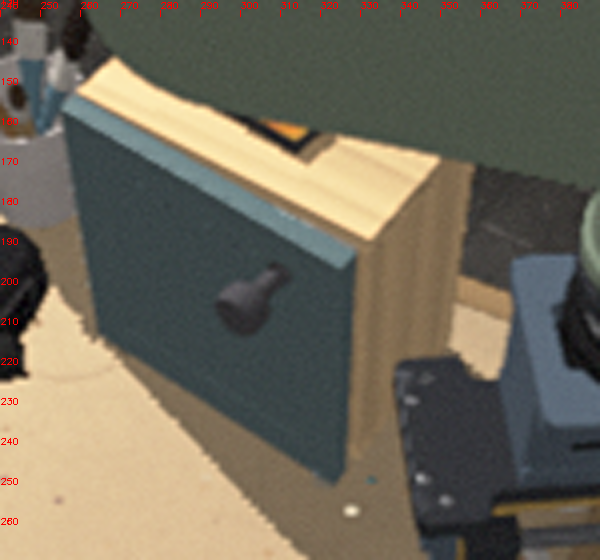

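View pics/ca.png

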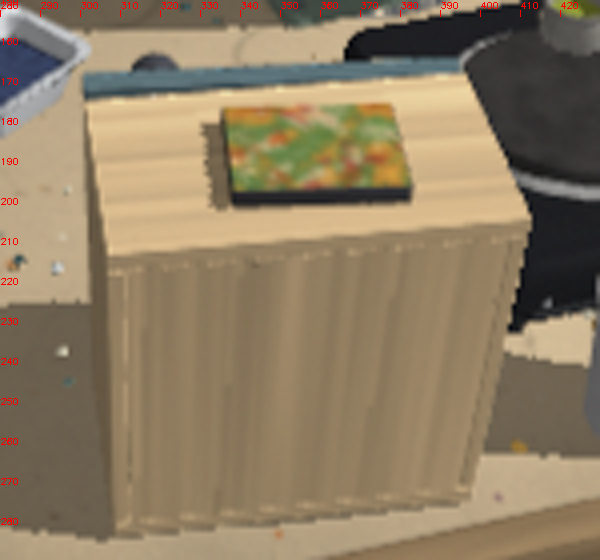

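```bash
cat > h.py <<'E'
from plant import env, optics
import numpy as np
from scipy.spatial.transform import Rotation as Rn
def proj(c,X):
    p=np.asarray(X)@np.asarray(c["R"]).T+c["t"]; return np.c_[c["fx"]*p[:,0]/p[:,2]+c["cx"],c["fy"]*p[:,1]/p[:,2]+c["cy"]]
def Rz(a): return Rn.from_euler("z",a).as_matrix()
def cup(P,X): return np.asarray(X)@Rz(P[2]).T+[P[0],P[1],0]
# door frame: opening towards robot: right edge (-y) swings to -x => rotation about z by -theta
def door(P,X,th=None):
    th=P[3] if th is None else th
    return cup(P,np.asarray(X)@Rz(-th).T+[-.0575-P[4] if len(P)>4 else -.0575,.099,.2145])
KNOB=np.array([[-.047,-.158,-.0315]]); PAD=np.array([[.039,-.150,-.0325]])
E
python3 - <<'E'
from h import *
from scipy.optimize import least_squares
sc=[(307,214.2),(412.5,203.7),(301.5,175),(396.7,168.3),(309.5,284.2),(397.5,274.2)]
scC=[(.0575,-.1,.215),(.0575,.1,.215),(-.0575,-.1,.215),(-.0575,.1,.215),(.0575,-.1,0),(.0575,.1,0)]
tc=[(332.5,190),(350,170)];tcC=[(-.0575,-.1,.215),(.0575,-.1,.215)]
td=[(255.7,157),(325.5,197),(329,192.5),(300.7,206.7)]; tdD=[(-.012,0,0),(-.012,-.198,0),(0,-.198,0),(-.055,-.158,-.0315)]
sd=[(301,168.7)]; sdD=[(-.012,-.198,0)]
S,T=optics.camera_info("scene"),optics.camera_info("top")
def res(P): return np.vstack([proj(S,cup(P,scC))-sc,proj(T,cup(P,tcC))-tc,proj(T,door(P,tdD))-td,proj(S,door(P,sdD))-sd])+.4
r=least_squares(lambda P:res(P).ravel(),[.6,-.2,0,.1],loss="soft_l1")
print(r.x.round(4)); print(res(r.x).round(1).tolist())
np.save("P.npy",r.x)
for t in (r.x[3],.42,.6,1.2): print(t,door(r.x,KNOB,t),door(r.x,PAD,t))
print(cup(r.x,tcC))
E
```

```text
[ 0.4713 -0.2891 -0.2546  0.0393]
[[-0.1, -1.3], [0.9, -0.2], [-0.7, -0.4], [-0.3, -1.1], [-0.8, 0.9], [0.3, 1.3], [-0.7, 0.2], [9.1, -11.6], [-1.5, -0.7], [0.5, -1.0], [0.3, -0.0], [-2.4, 3.0], [-0.3, 0.3]]
0.03927154948858564 [[ 0.34979895 -0.3164346   0.183     ]] [[ 0.4344302 -0.3336843  0.182    ]]
0.42 [[ 0.30515884 -0.27285996  0.183     ]] [[ 0.37732007 -0.32032317  0.182     ]]
0.6 [[ 0.29050984 -0.24710268  0.183     ]] [[ 0.35300789 -0.30671806  0.182     ]]
1.2 [[ 0.27815889 -0.15046022  0.183     ]] [[ 0.29607938 -0.23495197  0.182     ]]
[[ 0.39043313 -0.37140527  0.215     ]
 [ 0.50172738 -0.40036368  0.215     ]]
```

```bash
cat >> h.py <<'E'
P=np.load("P.npy")
def rot(phi):  # tool x down, tool z along world heading phi
    z=np.array([np.cos(phi),np.sin(phi),0]);x=np.array([0,0,-1.]);y=np.cross(z,x)
    return Rn.from_matrix(np.c_[x,y,z]).as_rotvec()
def dyaw(th): return P[2]-th
E
python3 - <<'E'
from h import *
print(Rn.from_rotvec(env.current_eef_rot()).as_matrix().round(2).tolist())
for s in (np.pi/2,-np.pi/2,0,np.pi):
  for t in (0.04,.42,.7,1.0,1.2):
    for X,n,h in ((KNOB,'knob',-.011),(PAD,'pad',.008)):
      for dz in (0,.1):
        p=door(P,X,t)[0]+[0,0,h+dz]
        q=env.inverse_kinematics(p,rot(dyaw(t)+s))
        print(round(s,1),t,n,dz,None if q is None else np.round(q,2))
E
```

```text
[[-0.0, 0.91, 0.41], [0.0, 0.41, -0.91], [-1.0, 0.0, -0.0]]
1.6 0.04 knob 0 [-0.76  0.2   1.87 -0.    1.07 -2.04]
1.6 0.04 knob 0.1 [-0.76  0.12  1.7  -0.    1.32 -2.04]
1.6 0.04 pad 0 [-0.68  0.3   1.68 -0.    1.16 -1.95]
1.6 0.04 pad 0.1 [-0.68  0.24  1.5  -0.    1.4  -1.95]
1.6 0.42 knob 0 [-0.76  0.1   1.99 -0.    1.05 -1.65]
1.6 0.42 knob 0.1 [-0.76  0.02  1.81 -0.    1.31 -1.65]
1.6 0.42 pad 0 [-0.73  0.22  1.79 -0.    1.13 -1.62]
1.6 0.42 pad 0.1 [-0.73  0.15  1.62 -0.    1.37 -1.62]
1.6 0.7 knob 0 [-0.72  0.03  2.07 -0.    1.04 -1.33]
1.6 0.7 knob 0.1 [-0.72 -0.05  1.88 -0.    1.31 -1.33]
1.6 0.7 pad 0 [-0.74  0.15  1.88 -0.    1.11 -1.36]
1.6 0.7 pad 0.1 [-0.74  0.08  1.7  -0.    1.36 -1.36]
1.6 1.0 knob 0 [-0.62 -0.03  2.13 -0.    1.04 -0.94]
1.6 1.0 knob 0.1 [-0.62 -0.11  1.94 -0.    1.32 -0.94]
1.6 1.0 pad 0 [-0.73  0.08  1.97 -0.    1.1  -1.05]
1.6 1.0 pad 0.1 [-0.73  0.01  1.78 -0.    1.35 -1.05]
1.6 1.2 knob 0 [-0.53 -0.05  2.15  0.    1.04 -0.65]
1.6 1.2 knob 0.1 [-0.53 -0.14  1.96  0.    1.32 -0.65]
1.6 1.2 pad 0 [-0.7   0.03  2.02  0.    1.09 -0.82]
1.6 1.2 pad 0.1 
[... 2089 characters left out ...]
   0.03  2.02 -0.    1.09  0.75]
0 1.2 pad 0.1 [-0.7  -0.04  1.83 -0.    1.35  0.75]
3.1 0.04 knob 0 None
3.1 0.04 knob 0.1 None
3.1 0.04 pad 0 None
3.1 0.04 pad 0.1 None
3.1 0.42 knob 0 None
3.1 0.42 knob 0.1 None
3.1 0.42 pad 0 None
3.1 0.42 pad 0.1 None
3.1 0.7 knob 0 None
3.1 0.7 knob 0.1 None
3.1 0.7 pad 0 None
3.1 0.7 pad 0.1 None
3.1 1.0 knob 0 [-0.62 -0.03  2.13 -0.    1.04 -2.51]
3.1 1.0 knob 0.1 [-0.62 -0.11  1.94 -0.    1.32 -2.51]
3.1 1.0 pad 0 None
3.1 1.0 pad 0.1 None
3.1 1.2 knob 0 [-0.53 -0.05  2.15 -0.    1.04 -2.22]
3.1 1.2 knob 0.1 [-0.53 -0.14  1.96 -0.    1.32 -2.22]
3.1 1.2 pad 0 [-0.7   0.03  2.02 -0.    1.09 -2.39]
3.1 1.2 pad 0.1 [-0.7  -0.04  1.83 -0.    1.35 -2.39]
```

Run:
```python
from h import *
import cv2
env.line_to(np.r_[env.current_tcp_pos()[:2],.32],.25)
k=door(P,KNOB)[0]
env.move_ptp(k+[0,0,.10],rot(dyaw(P[3])-np.pi/2))
c=optics.camera_info("wrist"); f=optics.grab_frame("wrist")
import pickle; pickle.dump(c,open("w1.pkl","wb"))
im=f[:,:,::-1].copy()
d=proj(c,np.vstack([door(P,[(-.012,0,0),(-.012,-.198,0),(0,-.198,0),(-.055,-.158,-.0315),(-.047,-.158,-.0175)]),cup(P,[(-.0575,-.1,.215),(-.0575,.1,.215)])]))
print(d.round(),env.current_clock(),env.current_wrist_force(),env.current_tcp_pos(),-c["R"].T@c["t"])
for p in d: cv2.drawMarker(im,tuple(int(round(v)) for v in p),(0,0,255),0,8)
cv2.imwrite("pics/w1.png",im)
```

```text
[[ 72. 163.]
 [376. 163.]
 [377. 144.]
 [315. 212.]
 [315. 207.]
 [379. 132.]
 [ 67. 144.]] 1.7333 [ 0.35111189  0.24891447 -0.14871006] [ 0.34956493 -0.31709742  0.28257285] [ 0.41538788 -0.33764153  0.44374159]
```

View pics/w1.png

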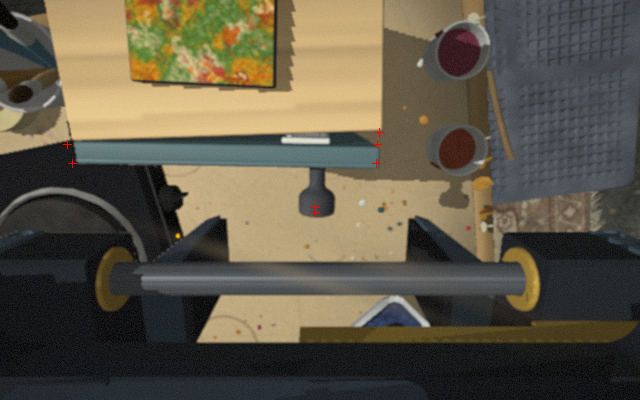

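The wrist view agrees with the fit to 2–4 px: the knob is at (317,205) and the door's right end at (379,163). I'll shift the model 2 mm towards the right, then grip and draw.

Run:
```python
from h import *
P[:2]+=(Rz(P[2])@[0,-.002,0])[:2]; np.save("P.npy",P)
def K(t): return door(P,KNOB,t)[0]+[0,0,-.011]
th=P[3]
env.grip(.06); env.line_to(K(th)+[0,0,.10],.15); env.line_to(K(th),.1)
f0=env.current_wrist_force(); print("f0",f0)
env.grip(.02,15); print(env.current_opening(),env.current_wrist_force()-f0)
fb=None
while th<.48:
    th+= .03 if th<.34 else .006
    env.line_to(K(th),.06 if th<.36 else .03,rotation=rot(dyaw(th)-np.pi/2))
    f=env.current_wrist_force()-f0; pull=-f@(Rz(dyaw(th))@[-1,0,0])
    print(round(th,3),f.round(1),"pull",round(pull,1),round(env.current_opening(),4))
    if th>.37 and pull>9: break
print(env.current_clock())
```

```text
f0 [ 0.7276513  -0.26738483  0.82582512]
0.027358865189863454 [ 2.1250695   5.63930336 -0.14857838]
0.069 [3.7 5.9 0.3] pull 1.7 0.0274
0.099 [4.1 5.9 0.1] pull 1.8 0.0269
0.129 [ 4.1  5.3 -0.5] pull 1.8 0.0273
0.159 [ 3.7  5.3 -0.9] pull 1.3 0.0271
0.189 [ 4.2  6.2 -1.1] pull 1.1 0.0273
0.219 [ 5.   6.7 -0.3] pull 1.3 0.027
0.249 [ 6.   6.  -1.6] pull 2.3 0.0271
0.279 [ 5.6  6.5 -2.6] pull 1.5 0.0269
0.309 [ 5.1  6.2 -1.3] pull 1.0 0.0271
0.339 [ 6.3  5.7 -1.8] pull 2.0 0.0272
0.369 [ 6.6  5.5 -1.7] pull 2.2 0.0271
0.375 [ 7.   5.8 -1.8] pull 2.2 0.0273
0.381 [ 7.   6.1 -1.1] pull 2.0 0.0273
0.387 [ 5.4  5.1 -1.7] pull 1.3 0.0271
0.393 [ 6.3  7.2 -2.1] pull 0.7 0.0274
0.399 [ 5.2  5.7 -3. ] pull 0.6 0.027
0.405 [ 6.7  5.6 -1.7] pull 1.9 0.0268
0.411 [ 6.9  5.8 -2.1] pull 1.8 0.0266
0.417 [ 6.8  5.2 -2.5] pull 2.1 0.0269
0.423 [ 9.2  3.8 -4.3] pull 4.8 0.0268
0.429 [ 8.4  1.6 -6. ] pull 5.5 0.0268
0.435 [10.7  0.  -7.9] pull 8.2 0.027
0.441 [10.3 -2.  -8.8] pull 9.2 0.027
10.2083
```

Run:
```python
from h import *
import cv2
def K(t): return door(P,KNOB,t)[0]+[0,0,-.011]
R=rot(dyaw(.42)-np.pi/2)
env.line_to(K(.42),.03,rotation=R); env.grip(.06); print(env.current_wrist_force())
env.line_to(K(.42)+[0,0,.12],.2); env.sleep(.2); print(env.current_wrist_force())
c=optics.camera_info("wrist"); f=optics.grab_frame("wrist"); im=f[:,:,::-1].copy()
for t in (.41,.42,.43):
    d=proj(c,door(P,[(-.012,0,0),(-.012,-.198,0),(0,-.198,0),PAD[0]],t)); print(t,d.round(1).tolist())
    if t==.42:
        for p in d: cv2.drawMarker(im,tuple(int(round(v)) for v in p),(0,0,255),0,6)
cv2.imwrite("pics/w2.png",cv2.resize(im[60:260,200:467],None,fx=3,fy=3,interpolation=cv2.INTER_CUBIC)); print(env.current_clock())
```

```text
[-0.37264354 -0.11814711  0.013911  ]
[ 0.32186259  0.27292311 -0.60057201]
0.41 [[81.0, 160.7], [375.1, 157.5], [375.7, 139.5], [303.9, 82.1]]
0.42 [[80.9, 160.7], [374.8, 160.5], [375.6, 142.5], [304.5, 84.2]]
0.43 [[80.7, 160.7], [374.5, 163.4], [375.4, 145.5], [305.0, 86.4]]
12.1417
```

View pics/w2.png

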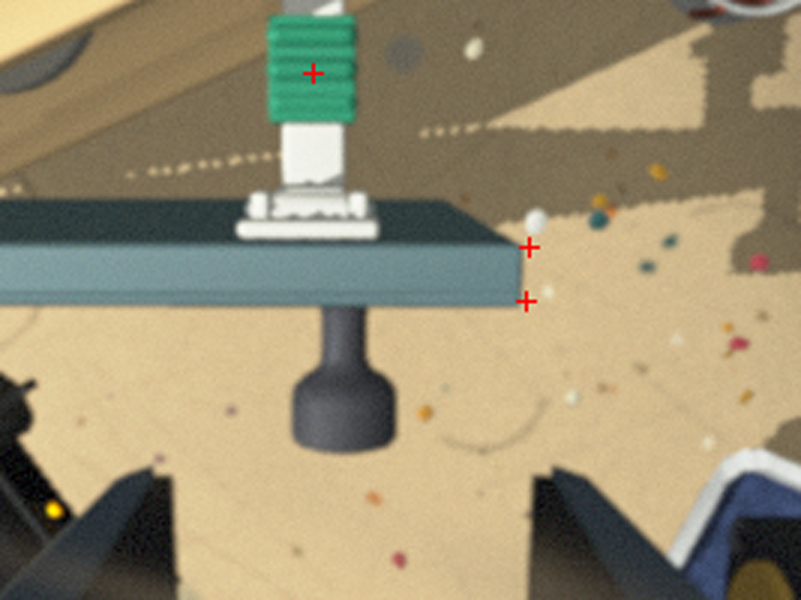

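The picture shows the door at about 0.423 rad, with the pad centred on the model point at crop (312,68). The white bracket at the hook's pivot leaves no room directly between the pad and the door. So I'll set the jaws diagonally, with one finger pressing the pad and the other beside the bracket against the door's back.

```bash
cat >> h.py <<'E'
S=1.11
def T(t,z): # TCP for door angle t with tips at height z
    p=door(P,[(.0275,-.1688,0)],t)[0]; p[2]=z+.008; return p
def R(t): return rot(dyaw(t)+S)
E
python3 - <<'E'
from h import *
t=.42
print([None if (q:=env.inverse_kinematics(T(a,z),R(a))) is None else np.round(q,2).tolist() for a,z in ((.42,.26),(.42,.175),(.66,.175),(1.2,.19))])
env.move_ptp(T(t,.285),R(t)); env.grip(.0287,30); print(env.current_opening())
env.line_to(T(t,.235),.15); env.sleep(.2); f0=np.mean([env.current_wrist_force() for _ in range(3)],0)
env.line_to(T(t,.194),.08); env.sleep(.2); print("f",env.current_wrist_force()-f0); f0=env.current_wrist_force()
z=.194; zc=None; n=0
while z>.166:
    z-=.001 if zc is None else .0005
    env.line_to(T(t,z),.02); env.sleep(.06)
    f=env.current_wrist_force()-f0; n+=1
    if zc is None and f[2]>1.2: zc=z
    if zc: print(round(z,4),f.round(1),(env.current_tcp_pos()[2]-.008).round(4))
    elif np.linalg.norm(f[:2])>4: print("side",f);break
    if f[2]>7 : break
np.save("s.npy",np.r_[z,f0]); print(z,env.current_clock())
E
```

```text
[[-0.77, 0.15, 1.68, -0.0, 1.32, -1.21], [-0.77, 0.21, 1.82, -0.0, 1.11, -1.21], [-0.78, 0.15, 1.9, -0.0, 1.09, -0.98], [-0.72, -0.01, 2.04, -0.0, 1.11, -0.38]]
0.028716831041566613
f [-0.28061326 -0.39433597 -1.07422386]
0.193 [0.2 0.6 1.5] 0.1931
0.1925 [ 0.3 -0.9  0.8] 0.1925
0.192 [-0.3  1.1  1.6] 0.192
0.1915 [0.8 0.3 0.8] 0.1915
0.191 [0.7 0.4 1. ] 0.191
0.1905 [ 1.6 -1.4  1.5] 0.1905
0.19 [ 1.3 -0.5  2. ] 0.19
0.1895 [0.2 0.6 2.1] 0.1895
0.189 [ 0.5 -0.6  0.8] 0.189
0.1885 [0.3 0.1 1.1] 0.1885
0.188 [ 1.4 -0.8  1.7] 0.188
0.1875 [ 0.3 -0.4  1.2] 0.1875
0.187 [ 1.2 -0.1  2. ] 0.187
0.1865 [ 0.2 -0.5  2.2] 0.1865
0.186 [1.6 0.1 1.5] 0.186
0.1855 [ 0.8 -1.   0.8] 0.1855
0.185 [0.4 0.8 1.1] 0.185
0.1845 [ 0.2 -0.7  1.3] 0.1845
0.184 [ 0.7 -0.5  1.9] 0.184
0.1835 [ 1.  -0.2  2.1] 0.1835
0.183 [ 0.9 -1.3  2.3] 0.183
0.1825 [0.5 0.2 1.8] 0.1825
0.182 [ 1.4 -0.6  1.8] 0.182
0.1815 [ 1.8 -1.2  3. ] 0.1815
0.181 [ 1.  -1.1  1.7] 0.181
0.1805 [ 0.4 -0.6  1.8] 0.1805
0.18 [ 1.2 -1.4  1.3] 0.18
0.1795 [ 1.3 -0.5  1.8] 0.1795
0.179 [ 1.5 -0.4  2.2] 0.179
0.1785 [2.1 0.3 2.3] 0.1785
0.178 [ 0.8 -0.8  1.8] 0.178
0.1775 [ 1.6 -1.   2.5] 0.1775
0.177 [ 1.  -0.2  3.6] 0.1772
0.1765 [ 1.  -1.5  6.4] 0.1769
0.176 [ 0.5 -0.2  7.2] 0.1765
0.176 27.4167
```

Run:
```python
from h import *
import cv2
s=np.load("s.npy"); F=[]
for _ in range(8): env.sleep(.04); F.append(env.current_wrist_force()-s[1:])
print(np.mean(F,0).round(2),np.std(F,0).round(2),env.current_moment(),env.current_tcp_pos()-[0,0,.008],T(.42,.176),env.current_clock())
w=optics.grab_frame("wrist")[:,:,::-1]; t=optics.grab_frame("top")[:,:,::-1]
cv2.imwrite("pics/m1.png",np.vstack([cv2.resize(w,(480,300),interpolation=cv2.INTER_AREA),cv2.resize(t[120:270,220:460],(480,300),interpolation=cv2.INTER_CUBIC)]))
```

```text
[ 0.65 -0.15  7.61] [0.55 0.42 0.41] [ 0.02836569 -0.19798646  0.12654939] [ 0.35614302 -0.32977047  0.17647684] [ 0.3560936  -0.32975897  0.184     ] 27.75
```

View pics/m1.png

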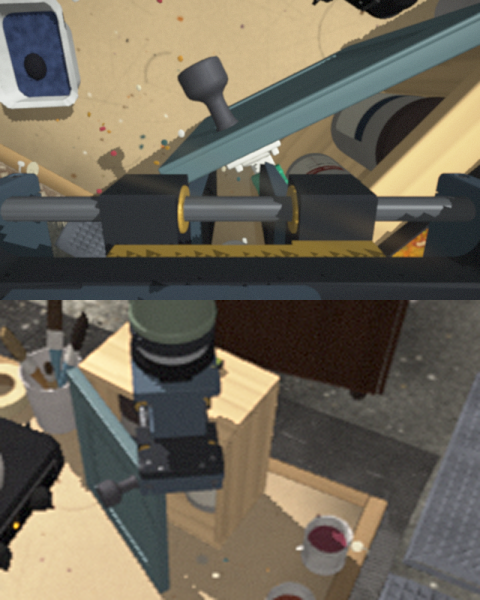

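Run:
```python
from h import *
s=np.load("s.npy"); z=s[0]; s0=s[1:]+[0,0,1.5]
def F(n=6):
    a=[]
    for _ in range(n): env.sleep(.03); a.append(env.current_wrist_force()-s0)
    return np.mean(a,0)
z0=z
while z>z0-.006:
    z-=.0003; env.line_to(T(.42,z),.02); f=F()
    print(round(z,4),f.round(1),(env.current_tcp_pos()[2]-.008).round(4))
    if f[2]>8: break
np.save("s.npy",np.r_[z,s0]); print(env.current_clock())
```

```text
0.1757 [-0.2 -0.2  7.3] 0.1763
0.1754 [ 0.2 -0.   7.5] 0.1762
0.1751 [0.1 0.2 7.9] 0.1759
0.1748 [-0.2 -0.1  8.2] 0.1757
29.65
```

Run:
```python
from h import *
s=np.load("s.npy"); z=s[0]; s0=s[1:]
def F(n=4):
    a=[]
    for _ in range(n): env.sleep(.03); a.append(env.current_wrist_force()-s0)
    return np.mean(a,0)
z0=z
while z>z0-.006:
    z-=.0005; env.line_to(T(.42,z),.03); f=F()
    print(round(z,4),f.round(1),(env.current_tcp_pos()[2]-.008).round(4))
    if f[2]>10.3: break
np.save("s.npy",np.r_[z,s0]); print(env.current_moment(),env.current_clock())
```

```text
0.1743 [0.  0.4 8.5] 0.1752
0.1738 [0.2 0.3 9. ] 0.1748
0.1733 [-0.4  0.5  9.5] 0.1744
0.1728 [-0.4  0.6 10. ] 0.174
0.1723 [-0.5  0.5 10.8] 0.1736
[0.32905903 0.05429642 0.17383654] 31.5667
```

Run:
```python
from h import *
s=np.load("s.npy"); z=s[0]
def FM(n=12):
    a=[]
    for _ in range(n): env.sleep(.03); a.append(np.r_[env.current_wrist_force(),env.current_moment()])
    a=np.array(a); return a.mean(0),a.std(0)
p,sp=FM()
env.line_to(T(.42,.1815),.05); env.sleep(.1); b,_=FM()
d=p-b; print(p.round(2),sp.round(2)); print(b.round(2)); print("d",d.round(2))
r=np.array([-d[4],d[3]])/d[2]; print("contact rel (world mm)",r*1e3,"door frame",(Rz(-dyaw(.42))[:2,:2]@r*1e3).round(1),env.current_clock())
```

```text
[-0.71  0.44 11.29  0.27  0.09  0.18] [0.47 0.43 0.44 0.02 0.02 0.04]
[-0.19  0.11  0.26  0.   -0.12 -0.01]
d [-0.52  0.33 11.03  0.27  0.21  0.19]
contact rel (world mm) [-18.62930742  24.56228533] door frame [-29.9   7.5] 32.8
```

```bash
cat >> h.py <<'E'
S2=.493
def T2(t,z,dx=0):
    p=door(P,[(.0075+dx,-.1705,0)],t)[0]; p[2]=z+.008; return p
def R2(t): return rot(dyaw(t)+S2)
def F(n=3,s0=0):
    a=[]
    for _ in range(n): a.append(env.current_wrist_force()-s0); env.sleep(.02)
    return np.mean(a,0)
E
python3 - <<'E'
from h import *
t=.42
env.line_to(T(t,.24),.2); env.move_ptp(T2(t,.24),R2(t)); env.grip(.0648,30)
env.sleep(.1); s0=F(10); print(s0.round(2),env.current_opening())
z=.24; zc=None
for z in (.206,.192,.187,.183,.181): 
    env.line_to(T2(t,z),.1); f=F(3,s0); print(z,f.round(1))
    if np.abs(f).max()>3: break
while z>.164 and f[2]<8:
    z-=.0007; env.line_to(T2(t,z),.03); f=F(3,s0)
    print(round(z,4),f.round(1),(env.current_tcp_pos()[2]-.008).round(4))
    if np.linalg.norm(f[:2])>6: print("side");break
m=env.current_moment(); np.save("s.npy",np.r_[z,s0]); print(z,m,env.current_clock())
E
```

```text
[ 0.12  0.09 -0.07] 0.06481337990290305
0.206 [ 0.2 -0.2 -0.1]
0.192 [ 0.4 -0.3  0.1]
0.187 [-0.4  0.2 -0. ]
0.183 [ 0.1 -0.1  0. ]
0.181 [-0.1 -0.2  0.2]
0.1803 [-0.1  0.1  0.3] 0.1803
0.1796 [-0.   0.4  0.2] 0.1795
0.1789 [-0.1 -0.6  0. ] 0.1789
0.1782 [ 0.1  0.1 -0.2] 0.1782
0.1775 [-0.4  0.2 -0.6] 0.1775
0.1768 [-0.7 -0.3  0.2] 0.1768
0.1761 [-0.5 -0.2  0. ] 0.1761
0.1754 [-0.3  0.   0.1] 0.1754
0.1747 [ 0.1 -0.1  0.3] 0.1747
0.174 [0.2 0.2 2.9] 0.1743
0.1733 [-0.1  0.6  4.8] 0.1736
0.1726 [0.8 1.  5.5] 0.1729
0.1719 [0.4 1.1 6.4] 0.1723
0.1712 [0.7 1.7 7.6] 0.172
0.1705 [ 1.2  1.6 10.2] 0.1719
0.1704999999999999 [ 0.40768986 -0.64141783  0.06460039] 41.1333
```

Run:
```python
from h import *
s=np.load("s.npy"); z=.1713; s0=s[1:]; t=.42
env.line_to(T2(t,z),.03); print(F(4,s0).round(1))
while t<.66:
    t+=.02; env.line_to(T2(t,z),.04,rotation=R2(t)); f=F(2,s0)
    l=f@(Rz(dyaw(t))@[1,0,0]); print(round(t,2),f.round(1),"drag",round(l,1),(env.current_tcp_pos()[2]-.008).round(4))
    if f[2]>8.8: z+=.0004
    if f[2]<6: z-=.0004
    if abs(l)>12 or f[2]>12: print("STOP");break
import cv2; w=optics.grab_frame("wrist")[:,:,::-1]; tp=optics.grab_frame("top")[:,:,::-1]
cv2.imwrite("pics/m2.png",np.vstack([cv2.resize(w,(480,300),interpolation=cv2.INTER_AREA),cv2.resize(tp[120:270,220:460],(480,300),interpolation=cv2.INTER_CUBIC)]))
np.save("s.npy",np.r_[z,s0,t]); print(env.current_clock())
```

```text
[0.6 1.4 7.3]
0.44 [0.5 1.1 7.7] drag -0.4 0.172
0.46 [-0.4  1.8  7.6] drag -1.4 0.1721
0.48 [0.5 1.5 7.4] drag -0.6 0.172
0.5 [1.  2.1 6.6] drag -0.7 0.172
0.52 [0.3 1.5 7.9] drag -0.9 0.172
0.54 [0.9 2.1 8.1] drag -0.8 0.172
0.56 [0.2 2.  8.6] drag -1.3 0.172
0.58 [1.1 1.9 8. ] drag -0.7 0.172
0.6 [1.7 1.9 8. ] drag -0.3 0.172
0.62 [1.1 1.4 7.7] drag -0.4 0.172
0.64 [0.6 1.7 7.3] drag -0.9 0.172
0.66 [1.3 1.9 7.2] drag -0.7 0.172
44.95
```

View pics/m2.png

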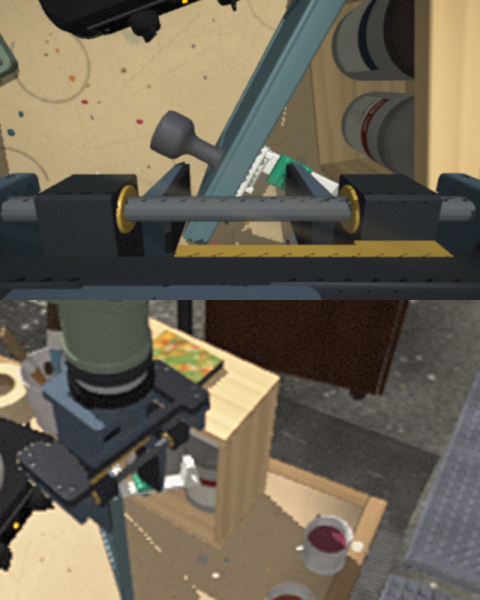

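The door followed the finger to about 0.66 rad, past the catch, with about 1 N of drag and the pad pressed at 7–8 N. Next I release the hook, then push the door's back face with the same finger.

Run:
```python
from h import *
s=np.load("s.npy"); s0=s[1:4]; t=s[4]
print([env.inverse_kinematics(T2(a,.196,-.027),R2(a)) is not None for a in (.7,.9,1.05,1.2)],env.inverse_kinematics(T2(1.2,.28,.0),R2(1.2)) is not None)
env.line_to(T2(t,.196),.08); env.sleep(.1); print(F(3,s0).round(1))
env.line_to(T2(t,.196,-.027),.08); print("touch",F(3,s0).round(1))
while t<1.19:
    t+=.03; env.line_to(T2(t,.196,-.027),.08,rotation=R2(t)); f=F(1,s0)
    if np.linalg.norm(f)>12: print("STOP",t,f);break
print(t,f.round(1))
env.line_to(T2(t,.196,-.012),.08); env.line_to(T2(t,.29,-.012),.2); print(F(3,s0).round(1),env.current_clock())
env.move_ptp(T2(.42,.32,0),R2(.42))
import cv2; tp=optics.grab_frame("top")[:,:,::-1]; w=optics.grab_frame("wrist")[:,:,::-1]; sc=optics.grab_frame("scene")[:,:,::-1]
cv2.imwrite("pics/m3.png",np.hstack([cv2.resize(np.vstack([tp,w]),(400,500)),cv2.resize(sc[100:320,240:420],(400,500))])); print(env.current_clock())
```

```text
[True, True, True, True] True
[ 0.3 -0.5 -0.2]
touch [-0.6 -0.5 -0. ]
1.2000000000000006 [-0.1 -0.2  0.2]
[-0.3 -0.1  0.1] 51.9
52.9167
```

View pics/m3.png

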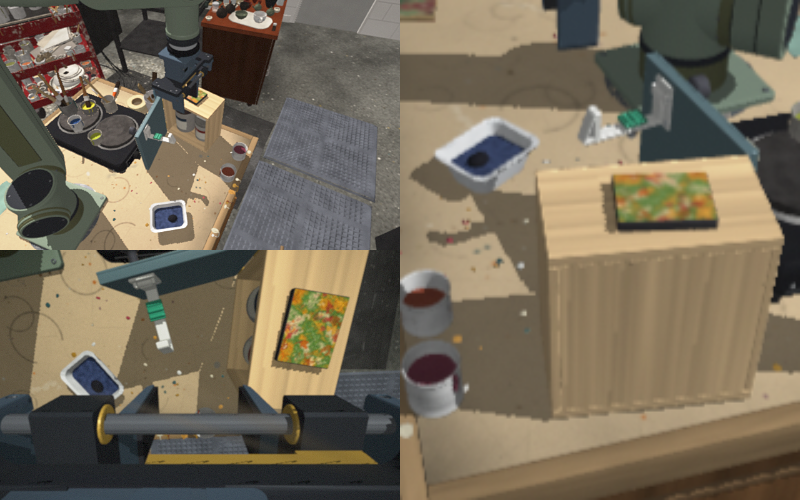

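```bash
python3 -c "
from h import *
env.close_job(); print(env.current_clock())"
```

```text
the job is handed in; nothing more can be done
the job is handed in; nothing more can be done
```

The cupboard door is standing wide open, and I handed the job in at about 53 s of the 64 s allowed.

- **Drawing out:** I drew the door by its knob until the hook caught at about 0.42 rad. The pull read about 9 N, against the 25 N limit, and then I let go.
- **First press, lifted off:** My first diagonal finger placement seems to have pressed the hook too near its pivot. The force had reached about 11 N when I lifted off, below the 18 N that breaks it but above the 5–8 N the stop should take.
- **Second press:** I pressed again squarely on the pad. It reached a firm stop at about 7.6 N, with a brief peak of 10 N. It sank only about 2.7 mm by my reading instead of the stated 5 mm, and I don't know why.
- **Past the catch:** With the pad held at 7–8 N, I eased the door out to about 0.66 rad with only about 1 N of drag, so the hook cleared without being forced.
- **Swinging open:** I let the hook spring back and pushed the door's back face to about 1.2 rad, then withdrew.

**Last checks:** The final pictures show the door wide open, the hook whole, and the panel and tins apparently where they were. I didn't compare the jars' positions before and after. The arm was clear, with the wrist force near zero. The final door angle comes from the commanded motion and the pictures; I didn't measure it separately.

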